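# Copy the knife-block angle to the specimen cradle with the sliding bevel

### The arm

A 6-joint arm with a two-finger parallel gripper is mounted at the origin on the work surface. World frame = base frame: x ahead of the robot, y to its left, z up, the work surface at z = 0. Lengths are in mm, angles in degrees, forces in N, time in s.
With the tool pointing down it reaches from about 350 to 850 mm from the base axis. Payload 8.1 kg.
Tool frame: the origin (TCP) lies at the very end of the fingers, on their centre line; the grasp point (between the pads) lies r.tcp_to_grasp behind it (r.tcp_to_grasp is the distance from the TCP to the grasp point, in mm); z points along the fingers, y is the line along which they close (so a half turn about z gives the same grasp; the last joint's range is limited). The gripper opens to 85 mm and grips with 20 to 120 N. Pads are 22 mm wide; open, the fingers measure 114 mm over their backs; the gripper's body (76 mm by 85 mm) begins 54 mm behind the grasp point. The pads swing forward as they close: fully open they stand 13 mm farther back than shut.
Start: joints at [61.226, 7.471, 85.268, -0, 87.261, -4.893], TCP at [242.882, 548.647, 231.292] pointing down, gripper open.
Joint ranges: [-169.43, 169.43], [-51.17, 129.36], [1.28, 143.12], [-76.62, 256.62], [0, 156.53], [-152.29, 152.29]. Speed limits (degrees/s): [136.94, 136.94, 159.86, 180, 180, 180].

### API

Orientations are given as [roll, pitch, yaw] about the fixed x, y, z axes, in that order (R = Rz(yaw) Ry(pitch) Rx(roll)).
In Python, from bench import r gives the robot as it stands.
- The arm moves only by the shell command python3 -m handwheel 'ROWS' [OPENING] [FORCE]. ROWS is JSON, a list of rows, each a list of 4 numbers: the shift along the tool's x, y, z in m, then the turn about the tool's z in degrees. A call has 1 to 10 rows; each row shifts and turns the commanded pose from where the row before left it, along the tool's axes as they then stand; what a row does not reach is not made up. A row lasts 1/10 s, in which the tool goes at most 50 mm and 8.59 degrees, less where a joint would pass 70% of its speed; a pose out of reach is approached as far as the arm can. A call is refused whole if a number of a shift passes 0.05 or a number of a turn 8.59, either way. A call with a gripper value outside its range is refused whole. OPENING is the finger opening in m, from 0 to 0.0854, set as the call begins (- or left out, the last holds). The fingers move at their own pace and stop on an object; FORCE is the grip in N (left out, the last holds). Time passes only in rows, so rows that do not move let the fingers close. It gives the time, the measured TCP pose, the force, the opening and the grip force at its end, in the units of the state.
- r.sense(): the state, without advancing time (a new reading comes with each control period).
- r.snapshot(name): name is "scene" or "top" or "wrist"; returns the picture (384x512x3 uint8, red, green, blue); there is no depth.
- r.camera_params(name): a dict with "fx", "fy", "cx", "cy" (pixels), "D" ([k1, k2, p1, p2, k3] as OpenCV has them; the pictures are not rectified), "R" (3x3) and "t" (3): a world point X has camera coordinates R X + t; the wrist camera has in their place "mount" (4x4, takes a point from camera to tool coordinates, whose origin is the TCP and whose axes are the flange's). Camera axes: x right, y down, z forward; pixel columns grow to the right and rows downward; lengths in mm; the calibration is good to about 2 mm. A picture is of the moment at which its call begins: read the wrist's pose just before it. camera_params takes no time and is no camera call.
- r.hand_in(): hands the job in; it is judged then, once.
The state is a dict: "time": time; "joint_pos": joint angles; "qd": joint speeds; "joint_efforts": joint torques, N m; "tool_pos": TCP position; "tcp_rot": TCP orientation; "ft_force": force on the tool from outside, world axes, zero at the start; "wrist_torque": the same for the moment, N m; "finger_gap": finger opening in mm; "grip_force": force on a finger pad.
Only numpy, scipy, OpenCV 4.12 (cv2) and the standard library are available. Lean on these libraries where they do the work, as an engineer would, in place of code of your own. Each camera call takes 0.05 s, during which the arm holds its last target. There are 200 camera calls.

### The job

Push the bevel's blade against the steel knife block until it lies flush along the block's face, and press the lock lever fully down. Then slide the locked bevel over and press its blade gently against the specimen cradle, turning the cradle until its front plate lies flush on the blade and so stands at the same angle as the block. Press with about 10 newtons in both places, never hard; turn the cradle with the blade alone, do not touch it with the gripper; leave the lever down and the other things on the bench where they are.

Things in the scene. Friction and masses are not known exactly. Their poses are not given: they have to be found in the camera images.
- guide: Aluminium guide bar on the bench, 460 x 40 x 10 mm, with 24 mm high end stops. Origin: underside of its middle. The bevel's carriage slides along its y axis, 185 mm either way, with 0.5 N of friction. x points away from the robot, the way the blade sticks out. The block stands at its -y end, the cradle at its +y end, both on the +x side.
- blade: Steel blade of the bevel: bar on edge, 8 mm thick, 165 mm long, 18 to 38 mm above the bench. Origin: on its upright pivot on the carriage, near bench height. x runs along the blade to the free end, z up; its long faces are y = -4 mm (meets the block) and y = +4 mm (meets the cradle). Unlocked it swings both ways (friction 0.12 N m); locked it holds against smooth gentle pushing, but a knock or a hard push slips it.
- post (a point): Push post on the blade with a free-spinning sleeve, 14 mm diameter, 90 mm along the blade from the pivot, rising from 38 to 88 mm above the bench; this point: on its axis at 62 mm. Push it sideways to move blade and carriage: unlocked, the carriage slides (1 N); once the blade meets the block it swings (3 to 6 N), then lies flush and is rigid. Fingertips 46 mm above the bench clear block and cradle.
- lock (a joint): Lock lever between two cheeks (69 mm high) of the carriage (60 x 106 mm), over the blade's pivot: 0 rad standing up (unlocked, as at the start), 0.89 rad lying down (locked). It stays where it is left. From about 0.5 rad it clamps the blade; locked means above 0.8 rad. Pressing it down takes some 5 to 15 N, then it is rigid.
- lock_tip (a point): Top of the white 30 x 26 mm paddle at the lock lever's end, 76 mm from its axle, which lies along the guide's y, 60 mm above the bench, over the blade's pivot. At the start the lever stands 0.85 rad above level, leaning to the guide's -x (the robot); pressed down it lies level: this point is then 69 mm above the bench and 76 mm to -x of the pivot.
- block: Reference knife block fixed to the bench: steel face plate 100 mm long and 38 mm high on a grey casting 44 mm deep in all. Origin: at bench height under the middle of the face. The face is the plane y = 0 of this frame and looks to +y (towards the blade); x runs along the face.
- block_face (a point): Middle of the block's face, 25 mm above the bench; axes as the block's.
- cradle: Specimen cradle on a round grey swivel foot of 40 mm radius: aluminium front plate 90 mm long, from 12 to 38 mm above the bench, with a white specimen holder behind it. Origin: on its upright swivel axis at bench height. x runs along the plate; the plate's face is the plane y = -5 mm and looks to -y (towards the blade). It turns about its axis with 0.05 N m of friction.
- cradle_face (a point): Middle of the front face of the cradle's plate, 25 mm above the bench; axes as the cradle's.
- slide_box: Bystander: grey slide box 55 x 98 x 32 mm, beyond the blade's end.
- petri: Bystander: glass dish 90 mm across, 16 mm high, beyond the blade's end.
- amber_jar: Bystander: amber jar 52 mm across, 85 mm high, outside the block.
- beaker: Bystander: glass beaker 66 mm across, 85 mm high, outside the cradle.
- glass_slide: Bystander: glass plate 26 x 76 x 5 mm lying flat under the blade's sweep; the blade passes over it.
- lens_brush: Bystander: brush 150 mm long lying in front of the guide's +y end.
- wax_block: Bystander: white wax block 30 x 40 x 18 mm beside the guide's -y end.

How it is judged (in metres and radians):
On the way, in this order (a step that is already met when the one before it is completed fails the run):
1. the unlocked blade is pressed flush on the block's face (over 1.5 N, within 0.02 rad) (contact force between blade and block above 1.5 N and angle between the x axis of blade and the x axis of block, either way round below 0.02 rad and value of joint lock below 0.5 rad), for 0.1 s.
2. the lever is down with the blade at the block's angle (within 0.025 rad) (value of joint lock above 0.8 rad and angle between the x axis of blade and the x axis of block, either way round below 0.025 rad), for 0.2 s.
3. the locked blade is pressed flush on the cradle's plate (over 1.5 N, within 0.025 rad) (contact force between blade and cradle above 1.5 N and angle between the x axis of blade and the x axis of cradle, either way round below 0.025 rad and value of joint lock above 0.8 rad), for 0.1 s.
At the end, for the whole second after the job is handed in: The cradle's plate and the locked blade both stand within 0.035 rad (2 degrees) of the block's face, the lever is down (above 0.8 rad), and everything is at rest (angle between the x axis of each of cradle, blade and the x axis of block, either way round below 0.035 rad and value of joint lock above 0.8 rad and angular speed of cradle below 0.05 rad/s and linear speed of blade below 0.01 m/s); the robot touches nothing.
It fails at once if the blade is pressed on the block with more than 25 N (contact force between blade and block above 25 N).
It fails at once if the blade is pressed on the cradle with more than 25 N (contact force between blade and cradle above 25 N).
It fails at once if the gripper or arm pushes the cradle itself (over 1.5 N) (contact force between any of the fingers, the arm and cradle above 1.5 N).
It fails at once if a bystander is moved by more than 20 mm (distance of any of slide_box, petri, amber_jar, beaker, glass_slide, lens_brush, wax_block from where it was at the start of the episode above 0.02 m).
It also fails if it takes over 70 s, if anything falls off the work surface, if the arm or the gripper's body presses on something with over 40 N, if the wrist force passes 120 N, or if a joint passes its speed limit or range.

## Working session

There is one attempt and no reset: what is moved stays moved. The work goes in short steps, Python scripts to look and compute and a shell command to move; the robot and the scene stay as the last step left them, time stands still between calls to the robot, and variables do not carry over. Pictures are saved under pics/ and viewed, at most 10 in all, crops included, and the job is handed in when it is done.

```bash
mkdir -p pics; ls; python3 - <<'E'
from bench import r
import cv2,numpy as np
s=r.sense();print(s['tool_pos'],s['tcp_rot'],s['finger_gap'],s['time'],r.tcp_to_grasp)
for n in("scene","top"):
    im=r.snapshot(n);cv2.imwrite(f'pics/{n}0.png',cv2.resize(im[:,:,::-1],(800,600),interpolation=cv2.INTER_CUBIC))
    p=r.camera_params(n);print(n,{k:np.round(v,3).tolist() for k,v in p.items()})
E
```

```text
pics
[242.60774831 548.14679452 230.23099684] [-1.79892842e+02 -8.00013127e-03  1.56121267e+02] 85.30350395487811 0.0 18.700000000000003
scene {'fx': 469.914, 'fy': 469.914, 'cx': 252.924, 'cy': 191.645, 'D': [-0.197, 0.0, 0.0, 0.0, 0.0], 'R': [[0.849, 0.528, 0.001], [0.421, -0.677, -0.604], [-0.318, 0.514, -0.797]], 't': [-513.036, -191.203, 1258.003]}
top {'fx': 402.702, 'fy': 402.702, 'cx': 255.584, 'cy': 185.811, 'D': [-0.08, 0.0, 0.0, 0.0, 0.0], 'R': [[0.004, -1.0, -0.0], [-0.999, -0.004, -0.032], [0.032, 0.0, -0.999]], 't': [39.076, 587.383, 1066.052]}
```

View pics/top0.png

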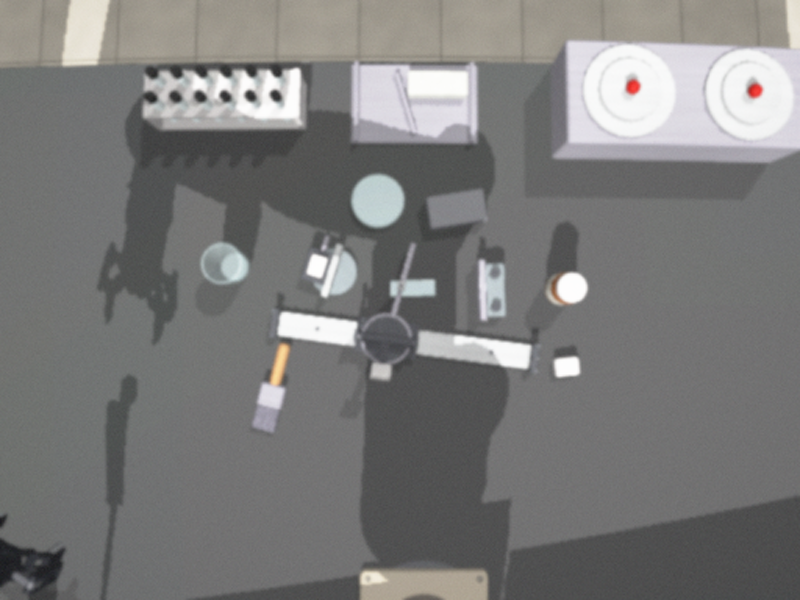

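View pics/scene0.png

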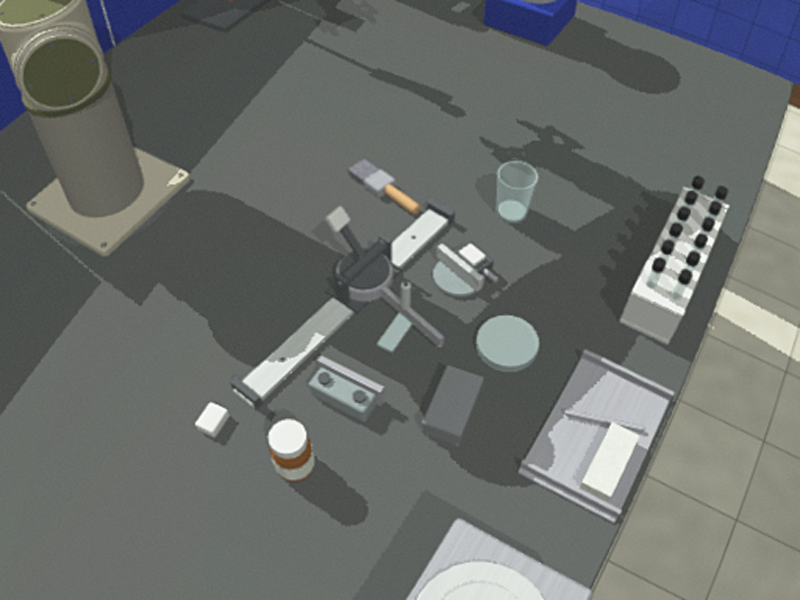

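The top view (800x600 px) shows the guide running from about (276,325) to (536,353), with the blade from the pivot at (386,338) to its tip at (411,244). The block face is around (482,262)-(486,318), the cradle plate is around (338,247)-(325,295), and the paddle is at (381,371). In the scene view the post top is at (405,287) and the paddle at (337,218).

```bash
cat > h.py <<'E'
from bench import r
import cv2,numpy as np
def w(px,z,cam="top",sc=.64):
    p=r.camera_params(cam);K=np.array([[p['fx'],0,p['cx']],[0,p['fy'],p['cy']],[0,0,1]])
    u=cv2.undistortPoints(np.array([[px]],float)*sc,K,np.array(p['D']))[0,0]
    R=np.array(p['R']);t=np.array(p['t']);c=-R.T@t;d=R.T@np.array([u[0],u[1],1]);return c+d*(z-c[2])/d[2]
E
python3 - <<'E'
from h import *
np.set_printoptions(precision=1,suppress=True)
for n,px,z in [("gL",(276,325),10),("gR",(536,353),10),("tip",(411,244),38),("blroot",(396,312),38),("paddle",(381,371),112),("bf1",(481,262),38),("bf2",(484,319),38),("cp1",(341,246),38),("cp2",(327,296),38)]: print(n,w(px,z))
for n,px,z in [("post",(405,287),88),("paddle",(337,218),114),("tip",(441,340),38)]: print("scene",n,w(px,z,"scene"))
a,b=w((276,325),10),w((536,353),10);d=a-b;print(np.degrees(np.arctan2(-d[0],d[1])),(a+b)/2)
for n in ("cp","bf"):pass
E
cd pics;python3 -c "
import cv2,sys;sys.path.insert(0,'..')
im=cv2.imread('top0.png');c=im[210:410,260:520];cv2.imwrite('crop.png',cv2.resize(c,(780,600),interpolation=cv2.INTER_CUBIC))"
```

```text
gL [526.9 252.4  10. ]
gR [ 480.9 -192.7   10. ]
tip [663.7  22.4  38. ]
blroot [550.2  47.   38. ]
paddle [459.3  69.3 112. ]
bf1 [634.2 -94.5  38. ]
bf2 [539.2 -99.5  38. ]
cp1 [659.9 139.3  38. ]
cp2 [576.3 162.   38. ]
scene post [597.6  35.8  88. ]
scene paddle [458.2  74.8 114. ]
scene tip [669.2  16.   38. ]
-5.90559939713132 [503.9  29.9  10. ]
```

View pics/crop.png

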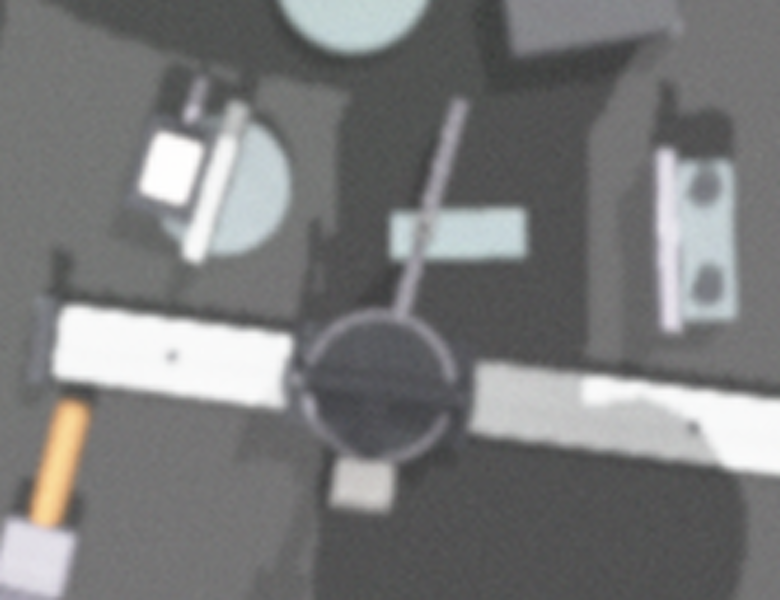

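```bash
python3 -m handwheel '[[-0.038,-0.0232,0.005,0],[-0.038,-0.0232,0.005,0],[-0.038,-0.0232,0.005,0],[-0.038,-0.0232,0.005,0],[-0.038,-0.0232,0.005,0],[-0.038,-0.0232,0.005,0],[-0.038,-0.0232,0.005,0],[-0.038,-0.0232,0.005,0],[-0.038,-0.0232,0.005,0],[-0.038,-0.0232,0.005,0]]' 0.045
python3 -m handwheel '[[-0.038,-0.0232,0,0],[-0.038,-0.0232,0,0],[-0.038,-0.0232,0,0],[-0.038,-0.0232,0,0],[0,0,0,-8.5],[0,0,0,-8.5],[0,0,0,0],[0,0,0,0],[0,0,0,0]]'
python3 - <<'E'
from h import *
s=r.sense();print(s['tool_pos'],s['tcp_rot'],s['finger_gap'],s['ft_force'])
im=r.snapshot("wrist");cv2.imwrite('pics/w1.png',cv2.resize(im[:,:,::-1],(800,600),interpolation=cv2.INTER_CUBIC))
print({k:np.round(v,3).tolist() for k,v in r.camera_params('wrist').items()})
E
```

```text
time: 1.1
tool_pos: [496.9, 180.9, 180.8]
tcp_rot: [-180.0, -0.0, 156.1]
ft_force: [0.1, 0.4, -0.2]
finger_gap: 45.2
grip_force: 0.0
time: 2.0
tool_pos: [597.6, 36.6, 181.1]
tcp_rot: [-180.0, -0.0, 172.9]
ft_force: [-0.2, 0.1, 0.0]
finger_gap: 45.0
grip_force: 0.0
[597.61157471  36.61347544 181.12444693] [-1.79997280e+02 -1.73230435e-02  1.72949751e+02] 45.0321780638304 [-0.17028775  0.0622397   0.00270739]
{'fx': 281.819, 'fy': 281.819, 'cx': 253.743, 'cy': 194.401, 'D': [-0.068, 0.0, 0.0, 0.0, 0.0], 'mount': [[0.001, -0.953, -0.302, 77.608], [1.0, 0.001, 0.0, -1.031], [0.0, -0.302, 0.953, -142.016], [0.0, 0.0, 0.0, 1.0]]}
```

View pics/w1.png

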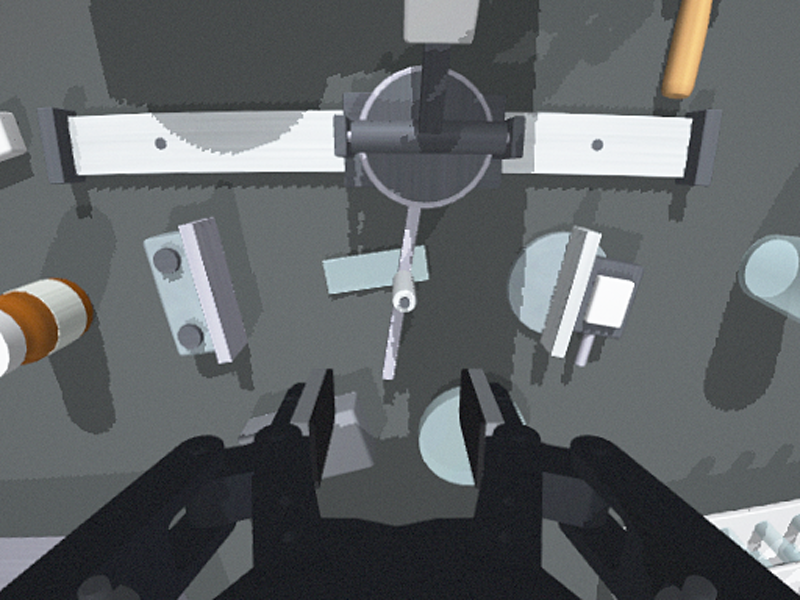

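The wrist view shows the guide level in the picture, so it is aligned with the tool. The post top is at (404,299), the blade tip at (389,379), and the paddle top around (442,40). The axle is around (430,137), the block face's top edge around (190,222)-(231,361), and the cradle face's top edge around (575,230)-(545,353).

```bash
cat >> h.py <<'E'
from scipy.spatial.transform import Rotation as Ro
def ww(px,z,tp,rot,sc=.64):
    p=r.camera_params('wrist');K=np.array([[p['fx'],0,p['cx']],[0,p['fy'],p['cy']],[0,0,1]])
    u=cv2.undistortPoints(np.array([[px]],float)*sc,K,np.array(p['D']))[0,0]
    M=np.array(p['mount']);R=Ro.from_euler('xyz',rot,degrees=True).as_matrix()
    c=R@M[:3,3]+tp;d=R@M[:3,:3]@np.array([u[0],u[1],1]);return c+d*(z-c[2])/d[2]
E
python3 - <<'E'
from h import *
np.set_printoptions(precision=1,suppress=True)
s=r.sense();tp,ro=np.array(s['tool_pos']),s['tcp_rot'];R=Ro.from_euler('xyz',ro,degrees=True).as_matrix()
for n,px,z in [("post",(404,299),88),("tip",(389,379),38),("axle",(430,137),68),("paddleEdge",(441,42),110),("bf1",(190,222),38),("bf2",(231,361),38),("cp1",(575,230),38),("cp2",(545,353),38),("gL",(75,118),10),("gR",(690,118),10)]:
    q=ww(px,z,tp,ro);print(n,q,R.T@(q-tp))
E
```

```text
post [592.2  40.5  88. ] [ 5.9  3.2 93.3]
tip [665.9  21.8  38. ] [-69.5  -6.4 143.3]
axle [507.8  65.1  68. ] [ 92.7  17.3 113.3]
paddleEdge [470.7  70.8 110. ] [130.2  18.4  71.3]
bf1 [538.2 -92.9  38. ] [  43.2 -135.9  143.3]
bf2 [638.5 -88.9  38. ] [ -55.8 -119.6  143.3]
cp1 [574.1 156.1  38. ] [ 37.9 115.7 143.3]
cp2 [659.4 134.4  38. ] [-49.4 104.6 143.3]
gL [ 458.2 -171.3   10. ] [ 113.1 -223.4  171.3]
gR [510.6 249.3  10. ] [112.3 200.5 171.3]
```

```bash
python3 -m handwheel '[[0.003,0.002,0.025,0],[0,0,0.025,0],[0,0,0.025,0],[0,0,0.025,0],[0,0,0.02,0],[0,0,0.012,0],[0,-0.005,0,0],[0,-0.007,0,0],[0,-0.007,0,0],[0,-0.007,0,0]]'
python3 -m handwheel '[[0,-0.008,0,0],[0,-0.008,0,0],[0,-0.008,0,0],[0,-0.008,0,0],[0,-0.008,0,0],[0,-0.008,0,0],[0,-0.008,0,0],[0,-0.008,0,0],[0,-0.005,0,0],[0,0,0,0]]'
```

```text
time: 3.05
tool_pos: [592.9, 12.0, 50.8]
tcp_rot: [180.0, 0.1, 173.1]
ft_force: [0.2, 0.6, 0.9]
finger_gap: 45.3
grip_force: 0.3
time: 4.05
tool_pos: [583.6, -56.5, 49.2]
tcp_rot: [-180.0, -0.0, 173.1]
ft_force: [-0.2, 0.1, 0.2]
finger_gap: 44.9
grip_force: 0.0
```

```bash
python3 -m handwheel '[[0,-0.005,0,0],[0,-0.005,0,0],[0,-0.005,0,0],[0,-0.005,0,0],[0,-0.003,0,0],[0,-0.003,0,0],[0,-0.002,0,0],[0,-0.002,0,0],[0,0,0,0]]'
python3 - <<'E'
from h import *
s=r.sense();print(s['ft_force'],s['grip_force'])
im=r.snapshot("wrist");cv2.imwrite('pics/w2.png',cv2.resize(im[:,:,::-1],(800,600),interpolation=cv2.INTER_CUBIC))
E
```

```text
time: 4.95
tool_pos: [580.2, -85.6, 49.3]
tcp_rot: [-180.0, 0.0, 173.1]
ft_force: [0.7, 2.0, -0.1]
finger_gap: 44.7
grip_force: 1.2
[ 0.66708376  2.00701913 -0.10942754] 1.1584289744496346
```

View pics/w2.png

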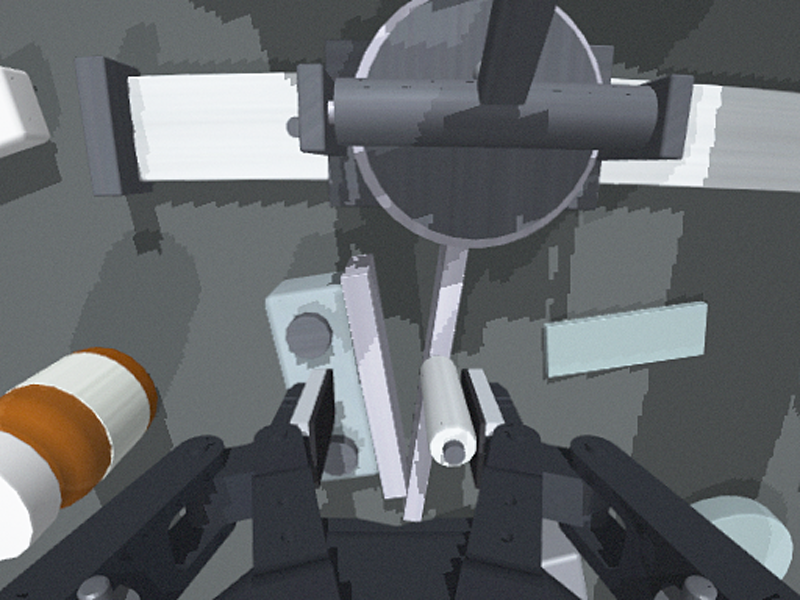

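The wrist view shows the post (455,445) against the right pad. The blade tip is just meeting the far end of the block (400,490), and the wedge between them is still open towards the carriage.

```bash
for i in 1 2; do :; done; python3 -m handwheel '[[0,-0.0015,0,0],[0,-0.0015,0,0],[0,-0.0015,0,0],[0,-0.0015,0,0],[0,0,0,0]]'
python3 -m handwheel '[[0,-0.0015,0,0],[0,-0.0015,0,0],[0,0,0,0]]'
python3 -m handwheel '[[0,-0.0015,0,0],[0,-0.0015,0,0],[0,0,0,0]]'
```

```text
time: 5.5
tool_pos: [579.3, -91.9, 49.3]
tcp_rot: [-180.0, -0.0, 173.1]
ft_force: [-0.0, 1.9, 0.6]
finger_gap: 44.9
grip_force: 1.0
time: 5.8
tool_pos: [579.0, -94.8, 49.3]
tcp_rot: [-180.0, -0.0, 173.1]
ft_force: [-0.3, 2.3, -0.1]
finger_gap: 45.2
grip_force: 0.9
time: 6.1
tool_pos: [578.6, -97.7, 49.3]
tcp_rot: [-180.0, -0.0, 173.1]
ft_force: [0.7, 2.8, 1.1]
finger_gap: 45.1
grip_force: 1.0
```

```bash
python3 -m handwheel '[[0,-0.001,0,0],[0,-0.001,0,0],[0,0,0,0]]'
python3 -m handwheel '[[0,-0.001,0,0],[0,-0.001,0,0],[0,0,0,0]]' | grep -A2 -E 'tool_pos|ft_'
python3 -m handwheel '[[0,-0.001,0,0],[0,0,0,0]]' | grep -E 'tool_pos|ft_'
```

```text
time: 6.4
tool_pos: [578.4, -99.6, 49.3]
tcp_rot: [-180.0, 0.0, 173.1]
ft_force: [-0.8, 3.2, 0.0]
finger_gap: 45.2
grip_force: 1.4
tool_pos: [578.2, -101.6, 49.3]
tcp_rot: [-180.0, 0.0, 173.1]
ft_force: [0.9, 3.0, -0.5]
finger_gap: 45.1
grip_force: 1.5
tool_pos: [578.1, -102.2, 49.3]
ft_force: [-0.0, 4.1, 0.8]
```

```bash
for k in 1; do python3 -m handwheel '[[0,-0.0005,0,0],[0,-0.0005,0,0],[0,0,0,0]]' | grep -E 'tool_pos|ft_|gap'; done
python3 -m handwheel '[[0,-0.0005,0,0],[0,-0.0005,0,0],[0,0,0,0]]' | grep -E 'tool_pos|ft_|gap'
```

```text
tool_pos: [578.1, -102.3, 49.3]
ft_force: [0.8, 8.2, 0.8]
finger_gap: 45.1
tool_pos: [578.1, -102.5, 49.3]
ft_force: [0.6, 12.0, 1.1]
finger_gap: 44.7
```

```bash
python3 - <<'E'
from h import *
s=r.sense();print(s['ft_force'],s['tool_pos'])
im=r.snapshot("wrist");cv2.imwrite('pics/w3.png',cv2.resize(im[:,:,::-1],(800,600),interpolation=cv2.INTER_CUBIC))
E
```

```text
[ 0.59610272 12.03658703  1.08501478] [ 578.09363885 -102.47498971   49.28888576]
```

View pics/w3.png

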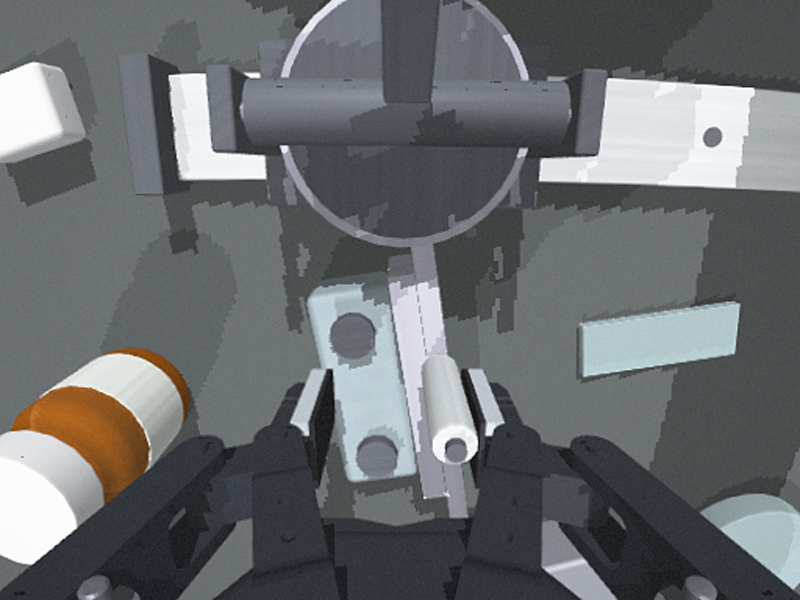

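The blade lies flush along the block's face at 12 N, with no gap at the seam from (410,265) to (445,495). I'll back off, lift, and work out where the lever is.

```bash
python3 - <<'E'
from h import *
np.set_printoptions(precision=1,suppress=True)
s=r.sense();tp,ro=np.array(s['tool_pos']),s['tcp_rot'];R=Ro.from_euler('xyz',ro,degrees=True).as_matrix()
for n,px,z in [("axleback",(406,118),68),("cheekL",(232,115),69),("cheekR",(583,112),69)]:
    q=ww(px,z,tp,ro);print(n,q,R.T@(q-tp))
E
python3 -m handwheel '[[0,0.0005,0,0],[0,0.0005,0,0],[0,0.001,0,0],[0,0.002,0,0],[0,0.005,0,0],[0,0.006,0,0],[0,0,0,0]]' | grep -E 'tool_pos|ft_'
python3 -m handwheel '[[0,0,-0.02,0],[0,0,-0.03,0],[0,0,-0.03,0],[0,0,-0.03,0],[0,0,0,0]]' 0.0
python3 - <<'E'
from h import *
s=r.sense();print(s['tool_pos'],s['tcp_rot'])
im=r.snapshot("wrist");cv2.imwrite('pics/w4.png',cv2.resize(im[:,:,::-1],(800,600),interpolation=cv2.INTER_CUBIC))
E
```

```text
axleback [489.3 -90.4  68. ] [ 89.6   1.4 -18.7]
cheekL [ 482.8 -135.5   69. ] [ 90.7 -44.1 -19.8]
cheekR [492.8 -44.   69. ] [ 91.7  47.9 -19.6]
tool_pos: [579.7, -88.9, 49.3]
ft_force: [-0.5, 0.1, -0.0]
time: 8.75
tool_pos: [582.8, -90.3, 165.1]
tcp_rot: [-179.9, 0.5, 173.1]
ft_force: [0.9, 0.6, 0.7]
finger_gap: 0.1
grip_force: 0.0
[582.77258325 -90.28282986 165.14131044] [-179.92278999    0.50613338  173.1241008 ]
```

View pics/w4.png

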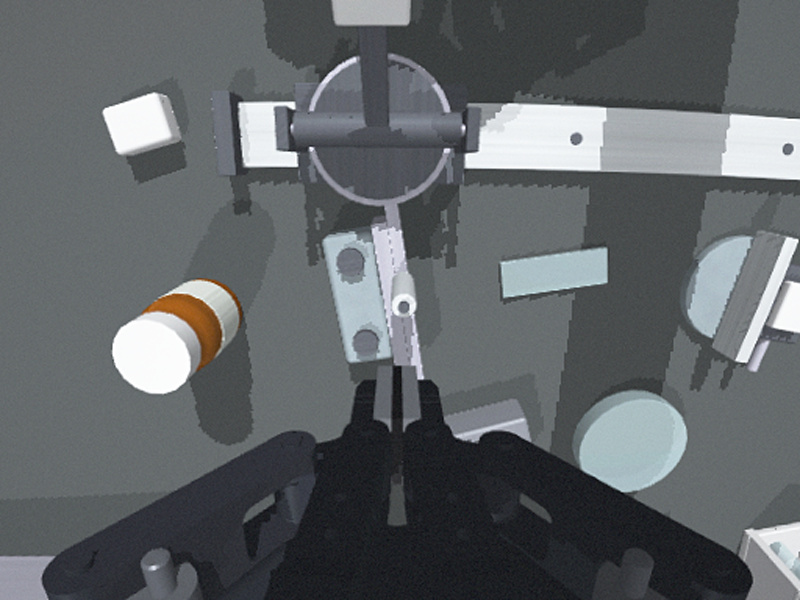

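The blade is still flush after release. The paddle's near edge is at (371,22) and the lever root at (376,125).

```bash
python3 - <<'E'
from h import *
np.set_printoptions(precision=1,suppress=True)
tp,ro=np.array([582.77,-90.28,165.14]),[-179.92,.506,173.12]
R=Ro.from_euler('xyz',ro,degrees=True).as_matrix()
for n,px,z in [("paddle",(371,20),105),("axle",(376,128),68),("cheekL",(284,130),69),("cheekR",(472,130),69)]:
    q=ww(px,z,tp,ro);print(n,q,R.T@(q-tp))
print(r.sense()['tool_pos'],r.sense()['tcp_rot'])
E
python3 -m handwheel '[[0.035,-0.0028,0,0],[0.04,-0.0028,0,0],[0.04,-0.0028,0,0],[0.025,-0.0028,0,0],[0,0,0,0],[0,0,0,0]]'
```

```text
paddle [447.5 -85.6 105. ] [135.4 -11.5  59. ]
axle [486.9 -90.4  68. ] [ 96.  -11.5  96.3]
cheekL [ 481.9 -137.1   69. ] [ 95.3 -58.4  95.4]
cheekR [493.6 -42.1  69. ] [95.2 37.3 95.3]
[581.6 -90.  162.5] [-179.9    0.3  173.1]
time: 9.4
tool_pos: [439.0, -83.8, 158.6]
tcp_rot: [180.0, -0.0, 173.1]
ft_force: [0.7, -0.3, -0.7]
finger_gap: 0.3
grip_force: 0.0
```

```bash
python3 -m handwheel '[[0.005,0,0.015,0],[0,0,0.015,0],[0,0,0.006,0],[0.001,0,0.003,0],[0.001,0,0.003,0],[0.001,0,0.003,0],[0.001,0,0.003,0],[0.001,0,0.003,0],[0,0,0,0]]'
python3 -m handwheel '[[0.001,0,0.003,0],[0.001,0,0.003,0],[0.001,0,0.003,0],[0.001,0,0.003,0],[0.001,0,0.003,0],[0,0,0,0]]'
```

```text
time: 10.3
tool_pos: [429.7, -82.6, 107.3]
tcp_rot: [180.0, -0.0, 173.1]
ft_force: [-0.0, -0.8, 2.1]
finger_gap: 0.0
grip_force: 1.2
time: 10.9
tool_pos: [424.2, -81.8, 92.2]
tcp_rot: [180.0, -0.1, 173.1]
ft_force: [0.4, -0.6, -0.3]
finger_gap: 0.0
grip_force: 0.5
```

```bash
python3 -m handwheel '[[0,0,0.003,0],[0,0,0.003,0],[0,0,0.003,0],[0,0,0.002,0],[0,0,0,0]]' | grep -E 'tool_pos|ft_'
python3 -m handwheel '[[0,0,0.002,0],[0,0,0.002,0],[0,0,0,0]]' | grep -E 'tool_pos|ft_'
```

```text
tool_pos: [424.1, -81.9, 81.8]
ft_force: [0.9, -0.0, 0.4]
tool_pos: [424.3, -82.0, 78.5]
ft_force: [-3.4, 0.2, 5.0]
```

```bash
python3 -m handwheel '[[0,0,0.002,0],[0,0,0.002,0],[0,0,0,0]]' | grep -E 'tool_pos|ft_'
python3 -m handwheel '[[0,0,0.002,0],[0,0,0.001,0],[0,0,0,0]]' | grep -E 'tool_pos|ft_'
python3 -m handwheel '[[0,0,0.001,0],[0,0,0.001,0],[0,0,0,0]]' | grep -E 'tool_pos|ft_'
```

```text
tool_pos: [424.2, -81.9, 73.8]
ft_force: [-0.2, 0.6, -0.6]
tool_pos: [424.2, -81.9, 71.0]
ft_force: [0.5, 0.2, 0.5]
tool_pos: [424.3, -82.0, 69.1]
ft_force: [0.2, 0.7, 0.2]
```

```bash
python3 - <<'E'
from h import *
s=r.sense();print(s['tool_pos'],s['ft_force'])
a=r.snapshot("wrist")[:,:,::-1]
b=cv2.resize(r.snapshot("scene")[90:300,130:330,::-1],(400,420),interpolation=cv2.INTER_CUBIC)
a=cv2.resize(a[:300],(400,234),interpolation=cv2.INTER_AREA)
c=np.zeros((420,800,3),np.uint8);c[:234,:400]=a;c[:,400:]=b;cv2.imwrite('pics/m5.png',c)
E
```

```text
[424.34615932 -81.95330219  69.13439297] [0.23459673 0.70322033 0.23392695]
```

View pics/m5.png

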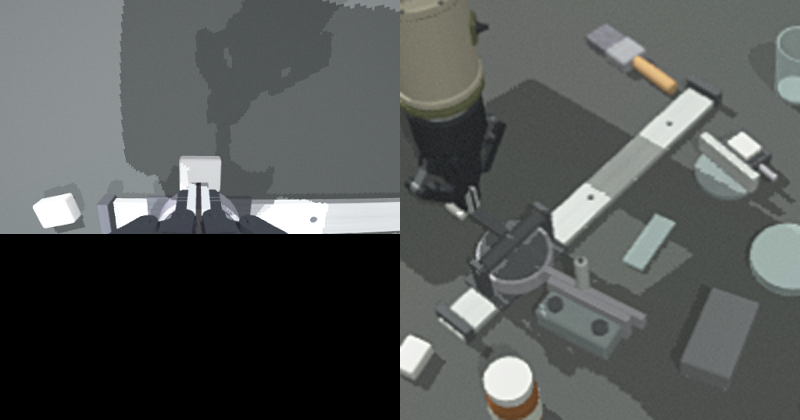

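The paddle lies under the fingertips and looks nearly level, and the blade is still on the block. I'll press until it is rigid.

```bash
python3 -m handwheel '[[0,0,0.001,0],[0,0,0.001,0],[0,0,0,0]]' | grep -E 'tool_pos|ft_'
python3 -m handwheel '[[0,0,0.001,0],[0,0,0,0]]' | grep -E 'tool_pos|ft_'
python3 -m handwheel '[[0,0,0.001,0],[0,0,0,0]]' | grep -E 'tool_pos|ft_'
```

```text
tool_pos: [424.3, -82.0, 67.1]
ft_force: [0.7, 0.5, 0.1]
tool_pos: [424.4, -82.0, 66.5]
ft_force: [-2.2, 0.1, 2.8]
tool_pos: [424.5, -82.1, 66.1]
ft_force: [-6.6, 1.1, 10.9]
```

```bash
python3 -m handwheel '[[0,0,0.001,0],[0,0,0,0]]' | grep -E 'tool_pos|ft_'
python3 -m handwheel '[[0,0,0.001,0],[0,0,0,0]]' | grep -E 'tool_pos|ft_'
python3 -c "
from h import *
print(r.sense()['wrist_torque'])"
```

```text
tool_pos: [424.5, -82.1, 65.9]
ft_force: [-9.4, 2.6, 18.9]
tool_pos: [424.6, -82.1, 65.6]
ft_force: [-14.5, 3.9, 28.6]
[ 0.61543815  2.58364837 -0.03783462]
```

```bash
python3 -m handwheel '[[0,0,-0.002,0],[0,0,-0.004,0],[0,0,-0.02,0],[0,0,-0.04,0],[0,0,-0.04,0],[-0.03,0,0,0],[-0.03,0,0,0],[0,0,0,0],[0,0,0,0]]' 0.045
python3 - <<'E'
from h import *
s=r.sense();print(s['tool_pos'],s['tcp_rot'],s['ft_force'])
im=r.snapshot("wrist");cv2.imwrite('pics/w6.png',cv2.resize(im[:,:,::-1],(800,600),interpolation=cv2.INTER_CUBIC))
E
```

```text
time: 14.7
tool_pos: [483.6, -89.0, 168.5]
tcp_rot: [180.0, -0.1, 173.1]
ft_force: [0.3, 0.3, -0.3]
finger_gap: 44.8
grip_force: 0.0
[483.57465572 -89.01441331 168.50217501] [ 1.79982741e+02 -1.17312549e-01  1.73131459e+02] [ 0.25299255  0.28074982 -0.25371741]
```

View pics/w6.png

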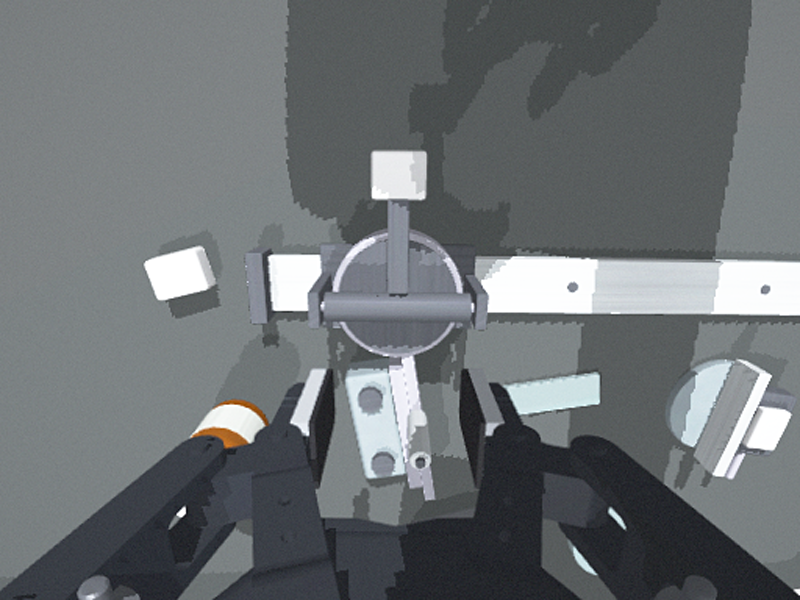

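The lever is down, with the paddle centre at (399,176), and the blade is still along the block. The post is at (420,460). Next I'll straddle the post and slide the bevel to +y.

```bash
python3 -m handwheel '[[-0.032,0.004,0,0],[-0.032,0.004,0,0],[-0.0313,0.0045,0,0],[0,0,0,0],[0,0,0.03,0],[0,0,0.03,0],[0,0,0.03,0],[0,0,0.024,0],[0,0,0,0]]'
python3 -m handwheel '[[0,0.005,0,0],[0,0.004,0,0],[0,0.002,0,0],[0,0.001,0,0],[0,0.001,0,0],[0,0.001,0,0],[0,0.001,0,0],[0,0.001,0,0],[0,0.001,0,0],[0,0.001,0,0]]'
python3 -m handwheel '[[0,0.001,0,0],[0,0.0015,0,0],[0,0.002,0,0],[0,0.003,0,0],[0,0.004,0,0],[0,0.005,0,0],[0,0.006,0,0],[0,0.006,0,0],[0,0.006,0,0],[0,0.006,0,0]]'
```

```text
time: 15.65
tool_pos: [575.6, -87.3, 51.2]
tcp_rot: [179.9, -0.5, 173.1]
ft_force: [-0.3, 1.0, -1.0]
finger_gap: 44.8
grip_force: 0.0
time: 16.65
tool_pos: [582.2, -70.3, 55.2]
tcp_rot: [-180.0, -0.0, 173.1]
ft_force: [-0.4, -0.1, 0.7]
finger_gap: 45.3
grip_force: 0.2
time: 17.65
tool_pos: [587.2, -29.5, 55.3]
tcp_rot: [180.0, 0.0, 173.1]
ft_force: [-0.1, -0.9, 0.1]
finger_gap: 44.5
grip_force: 0.3
```

```bash
python3 -m handwheel '[[0,0.006,0,0],[0,0.006,0,0],[0,0.006,0,0],[0,0.006,0,0],[0,0.006,0,0],[0,0.006,0,0],[0,0.006,0,0],[0,0.006,0,0],[0,0.006,0,0],[0,0.006,0,0]]' | grep -E 'tool_pos|ft_'
python3 -m handwheel '[[0,0.006,0,0],[0,0.006,0,0],[0,0.006,0,0],[0,0.006,0,0],[0,0.006,0,0],[0,0.006,0,0],[0,0.005,0,0],[0,0.004,0,0],[0,0.003,0,0],[0,0.002,0,0]]' | grep -E 'tool_pos|ft_'
python3 -m handwheel '[[0,0.002,0,0],[0,0.002,0,0],[0,0.002,0,0],[0,0.002,0,0],[0,0.002,0,0],[0,0.002,0,0],[0,0.002,0,0],[0,0.002,0,0],[0,0.002,0,0],[0,0.002,0,0]]' | grep -E 'tool_pos|ft_'
python3 - <<'E'
from h import *
s=r.sense();print(s['tool_pos'],s['tcp_rot'],s['ft_force'])
im=r.snapshot("wrist");cv2.imwrite('pics/w7.png',cv2.resize(im[:,:,::-1],(800,600),interpolation=cv2.INTER_CUBIC))
E
```

```text
tool_pos: [594.4, 30.0, 55.3]
ft_force: [0.4, -0.4, 0.3]
tool_pos: [600.3, 79.4, 55.3]
ft_force: [0.4, 0.4, 0.0]
tool_pos: [602.7, 99.1, 55.3]
ft_force: [-0.6, -1.0, -0.9]
[602.70351859  99.12305868  55.2781063 ] [-1.79999705e+02 -8.83953283e-04  1.73119132e+02] [-0.6312183  -1.00998656 -0.85091116]
```

View pics/w7.png

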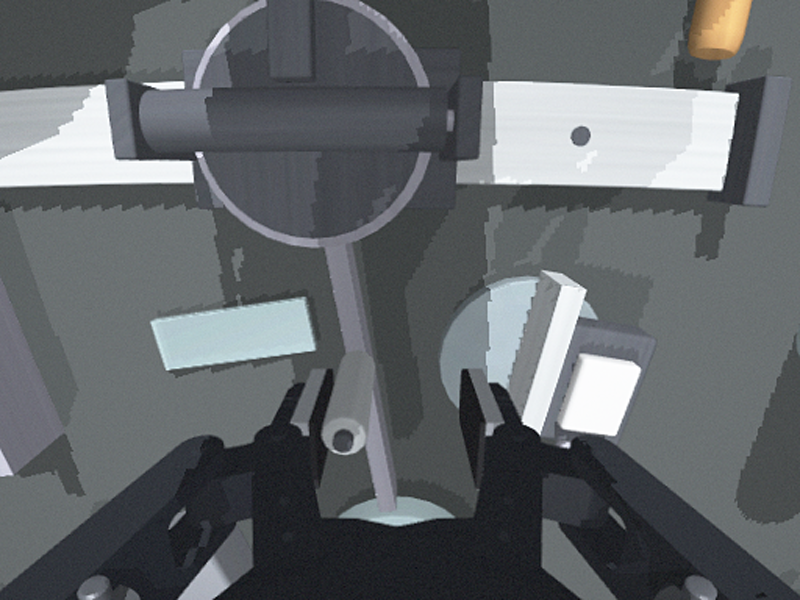

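The post (345,435) rests on the left pad, and the blade is about 40 mm from the cradle plate. I've now used all my picture views, so I'll work by force and pose from here.

```bash
python3 -m handwheel '[[0,0.002,0,0],[0,0.002,0,0],[0,0.002,0,0],[0,0.002,0,0],[0,0.002,0,0],[0,0.002,0,0],[0,0.002,0,0],[0,0.002,0,0],[0,0.002,0,0],[0,0.002,0,0]]' | grep -E 'tool_pos|ft_'
python3 -m handwheel '[[0,0.002,0,0],[0,0.001,0,0],[0,0.001,0,0],[0,0.001,0,0],[0,0.001,0,0],[0,0.001,0,0],[0,0.001,0,0],[0,0.001,0,0],[0,0.001,0,0],[0,0.001,0,0]]' | grep -E 'tool_pos|ft_'
python3 -m handwheel '[[0,0.001,0,0],[0,0.001,0,0],[0,0.001,0,0],[0,0.001,0,0],[0,0.001,0,0],[0,0.001,0,0]]' | grep -E 'tool_pos|ft_'
```

```text
tool_pos: [605.1, 119.0, 55.3]
ft_force: [1.0, 0.2, 0.2]
tool_pos: [606.4, 129.8, 55.3]
ft_force: [0.5, 0.2, 0.8]
tool_pos: [607.1, 135.7, 55.3]
ft_force: [1.2, -0.2, -0.2]
```

```bash
python3 -m handwheel '[[0,0.001,0,0],[0,0.001,0,0],[0,0.001,0,0],[0,0.001,0,0],[0,0.001,0,0],[0,0.001,0,0]]' | grep -E 'tool_pos|ft_'
python3 -m handwheel '[[0,0.001,0,0],[0,0.001,0,0],[0,0.001,0,0],[0,0.001,0,0]]' | grep -E 'tool_pos|ft_'
python3 -m handwheel '[[0,0.001,0,0],[0,0.001,0,0],[0,0.001,0,0]]' | grep -E 'tool_pos|ft_'
```

```text
tool_pos: [607.9, 141.7, 55.3]
ft_force: [-1.0, 0.2, 0.8]
tool_pos: [608.3, 145.7, 55.3]
ft_force: [-0.2, -0.2, 0.3]
tool_pos: [608.7, 148.7, 55.3]
ft_force: [-0.6, -0.2, -0.1]
```

```bash
python3 -m handwheel '[[0,0.0007,0,0],[0,0.0007,0,0],[0,0.0006,0,0]]' | grep -E 'tool_pos|ft_'
python3 -m handwheel '[[0,0.0007,0,0],[0,0.0007,0,0],[0,0.0006,0,0]]' | grep -E 'tool_pos|ft_'
python3 -m handwheel '[[0,0.0007,0,0],[0,0.0007,0,0],[0,0.0006,0,0]]' | grep -E 'tool_pos|ft_'
```

```text
tool_pos: [608.9, 150.4, 55.3]
ft_force: [0.1, -2.1, 0.4]
tool_pos: [609.2, 152.6, 55.3]
ft_force: [0.5, -2.4, 0.5]
tool_pos: [609.4, 154.7, 55.3]
ft_force: [-0.2, -1.3, 0.8]
```

```bash
python3 -m handwheel '[[0,0.0005,0,0],[0,0.0005,0,0]]' | grep -E 'tool_pos|ft_'
python3 -m handwheel '[[0,0.0005,0,0],[0,0.0005,0,0]]' | grep -E 'tool_pos|ft_'
python3 -m handwheel '[[0,0.0005,0,0],[0,0.0005,0,0]]' | grep -E 'tool_pos|ft_'
```

```text
tool_pos: [609.5, 155.6, 55.3]
ft_force: [-0.9, -1.4, 0.6]
tool_pos: [609.6, 156.6, 55.3]
ft_force: [0.4, -1.8, -0.6]
tool_pos: [609.8, 157.6, 55.3]
ft_force: [-0.1, -0.8, -0.1]
```

```bash
python3 -m handwheel '[[0,0.0005,0,0],[0,0.0005,0,0]]' | grep -E 'tool_pos|ft_'
python3 -m handwheel '[[0,0.0005,0,0],[0,0.0005,0,0]]' | grep -E 'tool_pos|ft_'
```

```text
tool_pos: [609.9, 158.6, 55.3]
ft_force: [0.1, -0.9, 0.7]
tool_pos: [610.0, 159.6, 55.3]
ft_force: [-0.2, -1.0, 0.4]
```

```bash
python3 -m handwheel '[[0,0.0005,0,0],[0,0.0005,0,0]]' | grep -E 'tool_pos|ft_'
python3 -m handwheel '[[0,0.0005,0,0],[0,0.0005,0,0]]' | grep -E 'tool_pos|ft_'
```

```text
tool_pos: [610.1, 160.5, 55.3]
ft_force: [0.4, -1.3, 0.4]
tool_pos: [610.2, 161.5, 55.3]
ft_force: [0.2, -1.9, -0.6]
```

```bash
python3 -m handwheel '[[0,0.0005,0,0],[0,0.0005,0,0]]' | grep -E 'tool_pos|ft_'
python3 -m handwheel '[[0,0.0005,0,0],[0,0.0005,0,0]]' | grep -E 'tool_pos|ft_'
```

```text
tool_pos: [610.4, 162.5, 55.3]
ft_force: [0.6, -1.2, -0.0]
tool_pos: [610.5, 163.3, 55.3]
ft_force: [-0.3, -4.7, 1.3]
```

```bash
python3 -m handwheel '[[0,0.0004,0,0],[0,0,0,0]]' | grep -E 'tool_pos|ft_'
python3 -m handwheel '[[0,0.0004,0,0],[0,0,0,0]]' | grep -E 'tool_pos|ft_'
```

```text
tool_pos: [610.5, 163.3, 55.3]
ft_force: [0.5, -5.1, 1.5]
tool_pos: [610.5, 163.4, 55.3]
ft_force: [-1.7, -6.6, 0.9]
```

```bash
python3 -m handwheel '[[0,0.0005,0,0],[0,0.0003,0,0],[0,0,0,0],[0,0,0,0],[0,0,0,0]]' | grep -E 'tool_pos|ft_'
python3 -c "
from h import *
im=r.snapshot('wrist');cv2.imwrite('pics/w8.png',im[:,:,::-1])
im=im.astype(int)
# edges along rows: print strong horizontal-gradient columns between blade and plate
g=cv2.Sobel(cv2.GaussianBlur(im.astype(np.uint8),(3,3),0)[:,:,1].astype(np.float32),cv2.CV_32F,1,0)
for y in range(165,260,8):
    row=g[y,190:400];print(y,[(i+190,int(row[i])) for i in range(1,209) if abs(row[i])>60 and abs(row[i])>=abs(row[i-1]) and abs(row[i])>abs(row[i+1])])
"
```

```text
tool_pos: [610.5, 163.5, 55.2]
ft_force: [-1.5, -9.0, 1.9]
165 [(208, 162), (221, -77), (226, -74), (268, 112), (274, -128), (285, 118), (367, -84)]
173 [(210, 139), (223, -76), (228, -71), (244, -137), (272, 103), (274, -103), (285, 118)]
181 [(211, 152), (224, -63), (233, 314), (242, -257), (283, 114)]
189 [(212, 214), (227, 87), (235, 228), (243, -279), (246, -70), (273, 215), (276, -220), (281, -67), (284, 75)]
197 [(205, 164), (214, -65), (228, 95), (232, 229), (245, -261), (250, -91), (312, -71)]
205 [(199, 154), (230, 89), (234, 241), (246, -363)]
213 [(196, 183), (231, 90), (235, 255), (247, -345), (253, 68)]
221 [(194, 191), (219, -65), (236, 254), (249, -428), (254, 65), (263, 311), (304, -412), (315, -78)]
229 [(194, 172), (218, -85), (237, 308), (250, -422), (255, 69), (264, 431), (305, -427), (316, -71)]
237 [(195, 202), (199, -101), (208, -222), (213, 330), (216, -97), (235, 127), (239, 320), (252, -403), (256, 74), (262, -112), (265, 467), (295, -576), (299, 412), (309, -230)]
245 [(195, 192), (206, -227), (213, 267), (238, 265), (253, -444), (263, -122), (266, 487), (295, -647), (302, 485), (312, -371), (319, 123)]
253 [(192, 222), (203, -245), (211, 259), (240, 211), (254, -385), (261, 72), (267, 370), (294, -647), (305, 495), (316, -407), (326, 170)]
```

```bash
python3 -m handwheel '[[0,-0.0005,0,0],[0,-0.0005,0,0],[0,-0.0005,0,0],[0,-0.001,0,0],[0,-0.002,0,0],[0,-0.004,0,0],[0,-0.004,0,0],[0,-0.003,0,0],[0,0,0,0]]' | grep -E 'tool_pos|ft_'
python3 -m handwheel '[[0,0,-0.01,0],[0,0,-0.02,0],[0,0,-0.03,0],[0,0,-0.04,0],[0,0,-0.04,0],[0,0,0,0],[0,0,0,0],[0,0,0,0]]'
python3 -c "
from h import *
s=r.sense();tp,ro=np.array(s['tool_pos']),s['tcp_rot']
im=r.snapshot('wrist');cv2.imwrite('pics/w9.png',im[:,:,::-1])
g=cv2.Sobel(cv2.GaussianBlur(im,(3,3),0)[:,:,1].astype(np.float32),cv2.CV_32F,1,0)
for y in range(130,236,8):
    row=g[y,190:340];print(y,[(i+190,int(row[i])) for i in range(1,149) if abs(row[i])>70 and abs(row[i])>=abs(row[i-1]) and abs(row[i])>abs(row[i+1])])
"
```

```text
tool_pos: [608.8, 149.2, 55.3]
ft_force: [-0.1, -0.6, 0.3]
time: 29.95
tool_pos: [608.2, 149.7, 194.5]
tcp_rot: [-180.0, -0.1, 173.1]
ft_force: [-0.5, 0.4, -0.4]
finger_gap: 44.8
grip_force: 0.0
130 [(219, 115), (247, 122), (260, -144), (284, 116), (330, -108)]
138 [(242, 246), (246, 184), (249, -437), (284, 111), (328, -106)]
146 [(243, 262), (248, 198), (251, -396), (260, -166), (275, 103), (278, -117), (285, 112)]
154 [(244, 254), (248, 161), (252, 100), (261, -324), (276, 119), (279, -238), (284, 117)]
162 [(236, 163), (248, 210), (262, -353), (300, -95)]
170 [(231, 185), (248, 155), (255, 147), (264, -364), (284, 75), (295, -375), (301, -97)]
178 [(229, 195), (246, -91), (249, 276), (258, 165), (265, -429), (272, 452), (296, -431), (302, -95)]
186 [(229, 199), (245, -75), (250, 281), (256, -153), (259, 223), (266, -450), (269, 76), (273, 439), (297, -432), (303, -72)]
194 [(231, 192), (245, 186), (249, -301), (254, 361), (267, -441), (270, 71), (275, 401), (298, -395)]
202 [(236, 152), (257, 116), (260, 176), (268, -415), (274, -82), (296, 88)]
210 [(246, 84), (258, 199), (261, 90), (270, -366), (284, 364), (290, -409), (301, 123)]
218 [(255, 294), (262, 105), (271, -501), (285, 366), (291, -391), (300, 100)]
226 [(256, 335), (272, -163), (282, -106), (287, 218), (292, -116)]
234 [(257, 414), (264, -391), (270, 114), (283, -116), (289, 110)]
```

```bash
python3 -c "
from h import *
s=r.sense();tp,ro=np.array(s['tool_pos']),s['tcp_rot']
for n,P in dict(plate=[(261,154),(262,162),(264,170),(265,178),(266,186),(267,194),(268,202),(270,210),(271,218)],blade=[(242,138),(243,146),(244,154),(255,218),(256,226),(257,234)]).items():
    q=np.array([ww(p,38,tp,ro,1) for p in P]);f=np.polyfit(q[:,0],q[:,1],1);print(n,np.degrees(np.arctan(f[0])))
"
python3 -m handwheel '[[0,0,0,0],[0,0,0,0],[0,0,0,0]]' | grep -E 'tool_pos|ft_'
```

```text
plate 2.3207635456716043
blade 1.7442637884321115
tool_pos: [608.4, 149.6, 194.5]
ft_force: [-0.4, 0.3, -0.1]
```

The plate and blade both stand at about 2°, which matches the block (2.3–3°) within measurement error.

```bash
python3 -c "
from bench import r
print(r.hand_in())"
```

```text
the job is handed in; nothing more can be done
None
```

I handed the job in after about 30 s of robot time: the blade was pressed flush on the block (12 N), locked with the lever down, then pressed against the cradle plate (about 9 N) until it lay flush; by my last image measurement the plate stands at about 2.3° and the blade at 1.7°, against 2.3–3° for the block, though the hand-in gave no verdict.

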